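# Hold a coating gauge on the marked spot of a tin

### The job

Slide the metal tin across the table, without lifting or tipping it, from the taped outline where it stands into the middle of the empty taped outline, straight with it, and let go of it. Then take the coating gauge from its stand and, holding it upright with its broad sides parallel to the tin's long sides, press its spring tip lightly on the lid inside the marked circle, so that the tip goes in about halfway and not to its stop. Finish while holding the gauge there with the tin still in place; leave the spool, glue stick and masking tape roll alone.

Things in the scene. Friction and masses are not known exactly. Their poses are not given: they have to be found in the camera images.
- tin: plain silver metal box with its lid shut (the lid does not open), 62 mm along its x, 87 mm along its y, 57 mm high, about 0.35 kg, loose on the table. Origin at the centre of its underside, z up. Can be gripped across the 62 mm.
- spot (a point): centre of the marked circle (thin black ring, 18 mm inner diameter) on the top of the tin's lid, 20 mm from the tin's centre along the tin's +y, 57 mm above its underside.
- start_outline: rectangle of black tape stuck flat on the table, in which the tin stands at the start; inside 86 mm (x) by 111 mm (y), tape 10 mm wide, no noticeable thickness. Origin at its centre on the table.
- measuring_outline: the other, empty rectangle of black tape, the same size as the first: the place to slide the tin to. Origin at its centre on the table; its y is its long direction. Its marks lie flat and do not obstruct sliding. It may be to the left or to the right of the tin.
- stand: fixed grey block, 66 x 66 mm, 62 mm high, on a thin dark 84 mm square foot, with one upright round bore (22 mm wide, 56 mm deep) in the middle of its top, in which the gauge stands. Origin at the centre of its underside.
- gauge: upright coating gauge in the stand, 0.15 kg: black body 24 mm thick (x), 38 mm broad (y), 75 mm high, small display on the -x side; below it a round aluminium nose (18 mm diameter, 40 mm long) in the stand's bore, then the thin spring tip. Origin at the middle of the body's underside, which rests on the stand's top, 62 mm above the table; z up. Grip it across the 24 mm.
- tip (a point): free lower end of the gauge's spring tip (7 mm diameter), 52 mm below the gauge's origin when not pressed, on the gauge's axis.
- plunger (a joint): how far the spring tip is pushed into the nose, m: 0 free, 0.010 fully in at its stop. It takes about 1.6 N to start moving, 3.6 N at 5 mm, 5.6 N at the stop.
- wire_spool: bystander: spool of copper wire, 56 mm diameter, 41 mm high, standing. Origin at the centre of its underside.
- glue: bystander: glue stick, 24 mm diameter, 95 mm high, standing. Origin at the centre of its underside.
- masking_roll: bystander: roll of masking tape lying flat at the left of the table, 94 mm diameter, 25 mm high. Origin at the centre of its underside.
Things that resemble listed ones, but are neither listed nor needed, are in the scene too. What is meant by the gauge is not purple, and is the smaller of those in its own colour.

How it is judged:
On the way, in this order (a step that is already met when the one before it is completed fails the run):
1. the tin is straight in the middle of the empty outline and let go (horizontal distance between tin and measuring_outline below 0.015 m and angle between the y axis of tin and the y axis of measuring_outline, either way round below 0.2 rad and height (world z) of tin below 0.006 m and angle between tin's own z axis and vertical below 0.08 rad and contact force between the fingers and tin below 0.3 N and linear speed of tin below 0.02 m/s), for 0.2 s.
2. the gauge is held clear of the stand (z of tip in the frame of stand above 0.064 m and contact force between gauge and stand below 0.1 N and contact force between the fingers and gauge above 2 N), for 0.2 s.
At the end, for the whole second after the job is handed in: Tin released, flat, within 15 mm and 0.2 rad of the measuring outline; gauge in the fingers, upright within 0.12 rad, parallel to the tin within 0.25 rad; tip on the lid within 8 mm of the spot, pushed in 1.5 to 9 mm with 0.8 to 8 N; all at rest (all of step 1 and horizontal distance between tip and spot below 0.008 m and z of tip in the frame of spot below 0.003 m and value of joint plunger between 0.0015 and 0.009 m and contact force between gauge and tin between 0.8 and 8 N and angle between gauge's own z axis and vertical below 0.12 rad and angle between the y axis of gauge and the y axis of tin, either way round below 0.25 rad and contact force between the fingers and gauge above 2 N and contact force between gauge and stand below 0.1 N and contact force between the arm and tin below 0.3 N and linear speed of gauge below 0.02 m/s); the arm keeps its last pose, push and grip.
It fails at once if the tin is lifted or tipped (height (world z) of tin above 0.008 m or angle between tin's own z axis and vertical above 0.12 rad).
It fails at once if the gauge is pressed hard on the tin (contact force between gauge and tin above 18 N).
It fails at once if the spool, glue stick or masking tape roll is disturbed (distance of any of wire_spool, glue, masking_roll from where it was at the start of the episode above 0.02 m).
It also fails if it takes over 58 s, if anything falls off the work surface, if the arm or the gripper's body presses on something with over 40 N, if the wrist force passes 120 N, or if a joint passes its speed limit or range.

### The arm

A 6-joint arm with a two-finger parallel gripper is mounted at the origin on a cart in front of the work surface, level with it; the furniture and walls round the work are solid. World frame = base frame: x ahead of the robot, y to its left, z up, the work surface at z = 0. Lengths are in m, angles in rad, forces in N, time in s.
With the tool pointing down it reaches from about 0.375 to 0.9 m from the base axis. Payload 3.1 kg.
Tool frame: the origin (TCP) lies at the very end of the fingers, on their centre line; the grasp point (between the pads) lies 19 mm behind it (manip.tcp_to_grasp is the distance from the TCP to the grasp point, in m); z points along the fingers, y is the line along which they close (so a half turn about z gives the same grasp; the last joint's range is limited). The gripper opens to 85 mm and grips with 20 to 120 N. Pads are 22 mm wide; open, the fingers measure 114 mm over their backs; the gripper's body (76 mm by 85 mm) begins 54 mm behind the grasp point. The pads swing forward as they close: fully open they stand 13 mm farther back than shut.
Start: joints at [-1.369, 0.527, 1.433, -0, 1.181, -0.178], TCP at [0.232, -0.58, 0.191] pointing down, gripper open.
Joint ranges: [-3.08, 3.08], [-0.75, 2.2], [0.22, 2.44], [-1.43, 4.57], [0, 2.65], [-2.85, 2.85]. Speed limits (rad/s): [2.79, 2.79, 3.14, 3.14, 3.14, 3.14].

### API

Orientations are given as a unit quaternion [x, y, z, w].
In Python, from station import manip gives the robot as it stands. The module is installed in compiled form; this text tells all that it offers.
- The arm moves only by the tool step_arm, never from a script. Its argument "commands" is one flat list of numbers, 6 for each row, row after row: the shift along the tool's x, y, z in m, then the turn, a rotation vector about the tool's x, y, z in degrees. A call has exactly 10 rows; each row is the pose to reach, as a shift and turn from the pose commanded when the call began, along the tool's axes at that moment; what a row does not reach only later rows make up. A row lasts 1/10 s, in which the tool goes at most 50 mm and 8.59 degrees, less where a joint would pass 70% of its speed; a pose out of reach is approached as far as the arm can. A call with a gripper value outside its range is refused whole. "jaw" is the opening in per cent of the stroke, from 0 (shut) to 100 (fully open), set as the call begins (left out, the last holds). The fingers move at their own pace and stop on an object; "grip_force" is the grip in N (left out, the last holds). Time passes only in rows, so rows that repeat a pose let the fingers close, or fill a call up. It gives the time, the measured TCP pose, the force, the opening and the grip force at its end, in the units of the state.
- manip.sense(): the state, without advancing time (a new reading comes with each control period).
- manip.snapshot(name): name is "scene" or "side" or "wrist"; returns a dict with "pixels" (400x640x3 uint8, blue, green, red), "fx", "fy", "cx", "cy" (pixels), "R" (3x3) and "t" (3): a world point X has camera coordinates R X + t; the wrist camera has in their place "mount" (4x4, takes a point from camera to tool coordinates, whose origin is the TCP and whose axes are the flange's). Camera axes: x right, y down, z forward; pixel columns grow to the right and rows downward; lengths in m; the calibration is good to about 2 mm. A picture is of the moment at which its call begins: read the wrist's pose just before it. There is no depth.
- manip.sign_off(): hands the job in; it is judged then, once.
The state is a dict: "t": time; "q": joint angles; "qd": joint speeds; "tau": joint torques, N m; "tcp_pos": TCP position; "tool_rot": TCP orientation; "force": force on the tool from outside, world axes, zero at the start; "ft_torque": the same for the moment, N m; "finger_gap": opening from 0.0 (shut) to 1.0 (fully open); "gripper_force": force on a finger pad.
Only numpy, scipy, OpenCV 4.12 (cv2) and the standard library are available. Lean on these libraries where they do the work, as an engineer would, in place of code of your own. Each camera call takes 0.05 s, during which the arm holds its last target. There are 200 camera calls.

## Working session

There is one attempt and no reset: what is moved stays moved. The work goes in short steps, Python scripts to look and compute and a tool call to move; the robot and the scene stay as the last step left them, time stands still between calls to the robot, and variables do not carry over. Pictures are saved under pics/ and viewed, at most 10 in all, crops included, and the job is handed in when it is done.

Besides the shell and the picture viewer there is one more tool, called after "Call:" in YAML: its name, and indented under it one key for each argument. step_arm: Moves the arm, as the interface text tells. Its arguments: {"type":"object","properties":{"commands":{"type":"array","items":{"type":"number"}},"jaw":{"type":"number"},"grip_force":{"type":"number"}},"required":["commands"]}

```bash
mkdir -p pics
cat > h.py <<'E'
import numpy as np, cv2, pickle
from station import manip
from scipy.spatial.transform import Rotation as Rot
def snap(name,fn):
    s=manip.sense(); d=manip.snapshot(name); cv2.imwrite(f'pics/{fn}.png',d['pixels'])
    if 'mount' in d:
        M=np.eye(4);M[:3,:3]=Rot.from_quat(s['tool_rot']).as_matrix();M[:3,3]=s['tcp_pos']
        W=np.linalg.inv(M@np.array(d['mount'])); d['R']=W[:3,:3]; d['t']=W[:3,3]
    pickle.dump(d,open(f'pics/{fn}.pkl','wb')); return d
def load(fn): return pickle.load(open(f'pics/{fn}.pkl','rb'))
def ray(d,uv,z):
    R=np.array(d['R']);t=np.array(d['t']);c=-R.T@t
    v=R.T@np.array([(uv[0]-d['cx'])/d['fx'],(uv[1]-d['cy'])/d['fy'],1.])
    return c+v*(z-c[2])/v[2]
def proj(d,X):
    p=np.array(d['R'])@np.array(X)+np.array(d['t']); return np.array([d['fx']*p[0]/p[2]+d['cx'],d['fy']*p[1]/p[2]+d['cy']])
E
python3 - <<'E'
from h import *
for n in ['scene','side']:
    d=snap(n,n+'0'); print(n,-np.array(d['R']).T@d['t'],d['fx'])
print(manip.sense())
E
```

```text
scene [0.20514927 0.48229152 0.7991746 ] 365.21402700105847
side [0.23652214 0.72995226 0.73237187] 370.88962415674564
{'t': 0.1, 'q': array([-1.36946982e+00,  5.28351800e-01,  1.43381378e+00, -1.29866480e-05,
        1.18139811e+00, -1.78510024e-01]), 'qd': array([ 6.60065013e-04, -9.05513601e-04, -4.25343436e-03,  2.82083263e-04,
       -9.14245671e-05,  1.68926590e-03]), 'tau': array([ 1.78837045e-04, -4.43304634e+01, -1.78585857e+01, -2.39765050e-04,
        3.88647895e-03, -4.16595782e-06]), 'tcp_pos': array([ 0.23159762, -0.5797087 ,  0.1905321 ]), 'tool_rot': array([ 9.82018725e-01,  1.88780963e-01, -1.72471840e-05, -9.85385981e-04]), 'force': array([ 0.40027921, -0.21679431,  0.14584222]), 'ft_torque': array([ 0.00665854, -0.01783192,  0.0171984 ]), 'gripper_force': 0.0, 'finger_gap': 0.9997089587379254}
```

View pics/scene0.png

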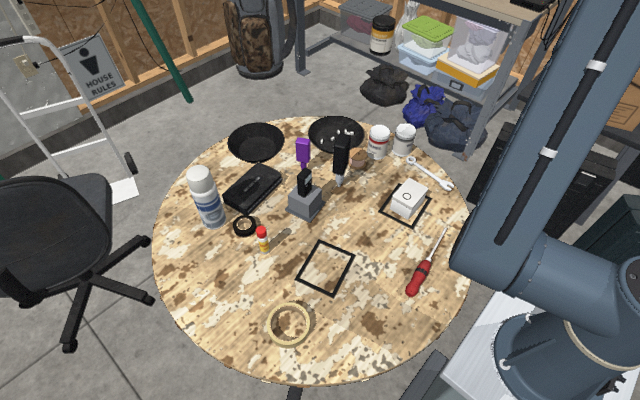

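View pics/side0.png

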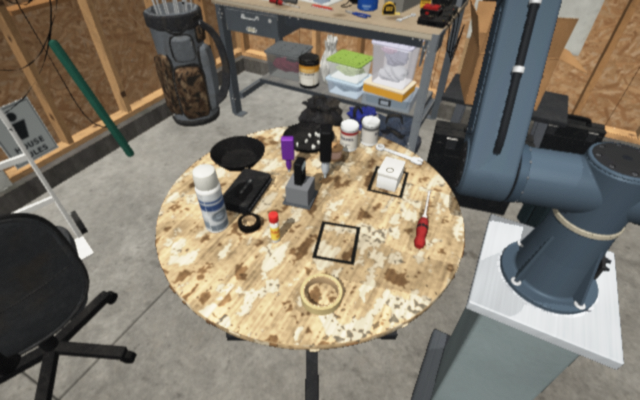

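The scene view shows the tin in its outline at (407,200), the empty outline at (326,268), the stand and gauge at (305,195), the larger black decoy at (341,160), the purple decoy at (303,150), the glue at (262,240) and the masking roll at (290,325). The side view agrees.

Run:
```python
from h import *
d=load('scene0'); im=d['pixels']
g=im.max(2)
# empty outline: dark contour near 326,268
for n,box in (('scene0',(290,235,362,300)),('side0',(308,215,366,268))):
    d=load(n); x0,y0,x1,y1=box; m=(d['pixels'].max(2)[y0:y1,x0:x1]<60).astype(np.uint8)
    cs,_=cv2.findContours(m,cv2.RETR_EXTERNAL,cv2.CHAIN_APPROX_NONE); c=max(cs,key=cv2.contourArea)
    P=np.array([ray(d,p[0]+[x0,y0],0)[:2] for p in c],np.float32); print(n,'outl',cv2.minAreaRect(P))
# rough
d=load('scene0'); s=load('side0')
for nm,a,b,z in (('spot',(407,196),(391,172),.057),('start outl',(405,205),(388,182),0),('spool',(358,160),(340,157),.04),('glue',(262,230),(273,213),.09),('roll',(290,325),(321,293),.02),('stand top',(304,195),(299,182),.062)):
    print(nm,ray(d,a,z),ray(s,b,z))
c=np.hstack([cv2.resize(d['pixels'][115:255,270:450],None,fx=4,fy=4,interpolation=cv2.INTER_CUBIC)]); cv2.imwrite('pics/c1.png',c)
```

```text
scene0 outl ((0.48619675636291504, 0.1390017569065094), (0.10437306761741638, 0.12784627079963684), 15.867302894592285)
side0 outl ((0.4393855929374695, 0.1365962028503418), (0.12790781259536743, 0.04218211770057678), 86.5933609008789)
spot [ 0.44812498 -0.1409259   0.057     ] [ 0.44015316 -0.1292989   0.057     ]
start outl [ 0.45234326 -0.1572632   0.        ] [ 0.44886962 -0.15014048  0.        ]
spool [ 0.63800872 -0.17294799  0.04      ] [ 0.61285363 -0.14745115  0.04      ]
glue [0.62819591 0.20732301 0.09      ] [0.63170378 0.20483773 0.09      ]
roll [0.44062965 0.30515685 0.02      ] [0.44342393 0.30993304 0.02      ]
stand top [0.64753317 0.04615663 0.062     ] [0.65194704 0.04293123 0.062     ]
```

View pics/c1.png

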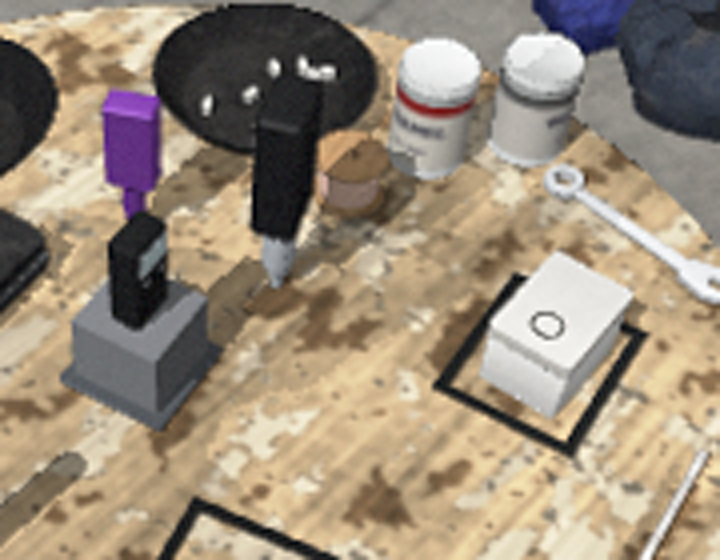

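The crop shows the lid's ring at (547,325) in the crop, which is (406.8,196.3) in the full picture. The tin's long edge runs from about (488,340) to (557,252).

```bash
cat >> h.py <<'E'
def go(pos,yaw):
    """shift/turn (tool frame) to put TCP at pos with tool y along yaw(deg, mod 180), tool straight down"""
    s=manip.sense(); R=Rot.from_quat(s['tool_rot']).as_matrix()
    for k in (0,180):
        a=np.radians(yaw+k); y=np.array([np.cos(a),np.sin(a),0]); z=np.array([0,0,-1.]); x=np.cross(y,z)
        rv=np.degrees(Rot.from_matrix(R.T@np.c_[x,y,z]).as_rotvec())
        print('shift mm',np.round(1000*R.T@(np.array(pos)-s['tcp_pos']),1),'turn',np.round(rv,2),'q6 now',round(np.degrees(s['q'][5]),1))
E
python3 - <<'E'
from h import *
d=load('scene0')
f=lambda u,v,z:ray(d,(270+u/4,115+v/4),z)
C=[f(*p,.057) for p in((557,252),(636,296),(560,378),(488,340))]
print(np.round(C,3)); e=C[0]-C[3]; print('tin long',np.degrees(np.arctan2(e[1],e[0])),np.linalg.norm(e),'spot',f(547,325,.057))
o=[f(*p,0) for p in((517,275),(648,333),(572,455),(436,383))];print(np.round(o,3),np.mean(o,0))
print('driver',[np.round(ray(d,p,.01),3) for p in((447,228),(427,255),(412,295))])
w=snap('wrist','w0'); print(np.round(w['mount'],3),w['fx'])
go((.45,-.15,.25),np.degrees(np.arctan2(e[1],e[0]))+90)
E
```

```text
[[ 0.48  -0.2    0.057]
 [ 0.418 -0.202  0.057]
 [ 0.417 -0.108  0.057]
 [ 0.469 -0.102  0.057]]
tin long -83.62299652250023 0.09813900174977545 spot [ 0.44812337 -0.13974343  0.057     ]
[[ 0.51  -0.213  0.   ]
 [ 0.41  -0.23   0.   ]
 [ 0.391 -0.104  0.   ]
 [ 0.494 -0.091  0.   ]] [ 4.51092222e-01 -1.59553688e-01  2.77555756e-17]
driver [array([ 0.324, -0.16 ,  0.01 ]), array([ 0.319, -0.053,  0.01 ]), array([0.287, 0.062, 0.01 ])]
[[-0.001 -0.954 -0.3    0.077]
 [ 1.    -0.001  0.     0.   ]
 [-0.001 -0.3    0.954 -0.181]
 [ 0.     0.     0.     1.   ]] 346.4980625894078
shift mm [ 362.2 -318.3  -58.7] turn [-7.000e-02 -7.000e-02 -7.462e+01] q6 now -10.2
shift mm [ 362.2 -318.3  -58.7] turn [-8.0000e-02  7.0000e-02  1.0538e+02] q6 now -10.2
```

Call:
step_arm:
  commands: [0.036,-0.032,-0.02,0,0,-7.5,0.072,-0.064,-0.02,0,0,-15,0.108,-0.096,-0.02,0,0,-22.5,0.144,-0.128,-0.02,0,0,-30,0.18,-0.16,-0.02,0,0,-37.5,0.216,-0.192,-0.02,0,0,-45,0.252,-0.224,-0.02,0,0,-52.5,0.288,-0.256,-0.02,0,0,-60,0.324,-0.288,-0.02,0,0,-67.5,0.362,-0.318,-0.02,0,0,-74.6]
  jaw: 100

```text
t: 1.15
tcp_pos: [0.4502, -0.1488, 0.2114]
tool_rot: [0.665, 0.747, -0.0, -0.0]
force: [1.1, -1.0, 0.2]
finger_gap: 0.996
gripper_force: 0.0
```

Run:
```python
from h import *
print(manip.sense()['tcp_pos'])
d=snap('wrist','w1')
m=(cv2.cvtColor(d['pixels'],cv2.COLOR_BGR2HSV)); 
print(proj(d,(.446,-.155,.057)),proj(d,(.448,-.14,.057)))
```

```text
[ 0.45018222 -0.14883221  0.21136168]
[313.02791526 182.53817347] [316.7316777  168.00450723]
```

View pics/w1.png

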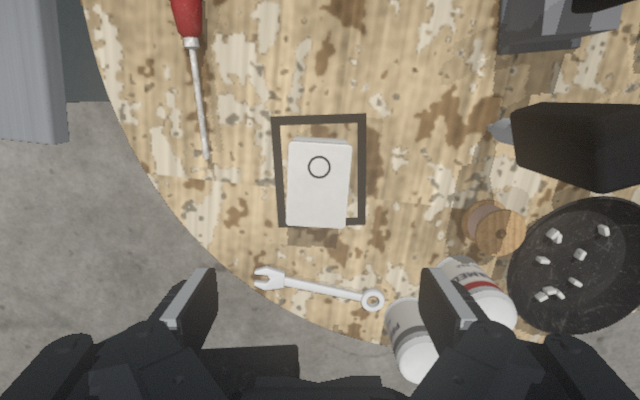

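The wrist view shows the lid at (319,183) with its ring at (319,167). The start outline is round it, and the spool is at (493,228), clear of the tin.

```bash
cat >> h.py <<'E'
def tin(d,guess,z=.057,rad=75,thr=190):
    h=cv2.cvtColor(d['pixels'],cv2.COLOR_BGR2HSV); m=((h[...,1]<18)&(h[...,2]>thr)).astype(np.uint8)
    k=np.zeros_like(m); cv2.circle(k,tuple(int(v) for v in guess),rad,1,-1); m=cv2.morphologyEx(m*k,cv2.MORPH_CLOSE,np.ones((5,5)))
    m=cv2.morphologyEx(m,cv2.MORPH_OPEN,np.ones((9,9)))
    cs,_=cv2.findContours(m,cv2.RETR_EXTERNAL,cv2.CHAIN_APPROX_NONE); c=max(cs,key=cv2.contourArea)
    P=np.array([ray(d,p[0],z)[:2] for p in c],np.float32); print('tin',cv2.minAreaRect(P),cv2.boundingRect(c))
    k[:]=0; cv2.drawContours(k,[c],-1,1,-1); k=cv2.erode(k,np.ones((7,7)))
    r=((d['pixels'].max(2)<120)&(k>0)).astype(np.uint8)
    cs,_=cv2.findContours(r,cv2.RETR_EXTERNAL,cv2.CHAIN_APPROX_NONE)
    if cs: c=max(cs,key=cv2.contourArea); e=cv2.minEnclosingCircle(c); print('ring',e,ray(d,e[0],z))
E
python3 - <<'E'
from h import *
d=load('w1'); print(d['pixels'][200,320],d['pixels'][143,320],d['pixels'][200,340]); tin(d,(319,183),thr=150)
E
```

```text
[204 209 211] [202 207 210] [204 209 212]
tin ((0.4508228898048401, -0.15595364570617676), (0.06128941476345062, 0.09124467521905899), 3.175623655319214) (286, 137, 65, 91)
ring ((318.7264099121094, 166.53018188476562), 10.863286972045898) [ 0.4497786 -0.1383181  0.057    ]
```

Run:
```python
from h import *
go((.451,-.158,.016),3.2)
```

```text
shift mm [-16.4  -4.5 195.4] turn [ 0.17 -0.29  3.93] q6 now -38.5
shift mm [-16.4  -4.5 195.4] turn [   0.45    0.26 -176.07] q6 now -38.5
```

Call:
step_arm:
  commands: [-0.008,-0.002,0.025,0,0,2,-0.016,-0.004,0.05,0,0,3.9,-0.016,-0.004,0.075,0,0,3.9,-0.016,-0.004,0.09,0,0,3.9,-0.016,-0.004,0.09,0,0,3.9,-0.016,-0.004,0.09,0,0,3.9,-0.016,-0.004,0.09,0,0,3.9,-0.016,-0.004,0.09,0,0,3.9,-0.016,-0.004,0.09,0,0,3.9,-0.016,-0.004,0.09,0,0,3.9]

```text
t: 2.2
tcp_pos: [0.4481, -0.1674, 0.1219]
tool_rot: [0.692, 0.722, 0.0, 0.001]
force: [-0.5, -0.2, 0.0]
finger_gap: 1.001
gripper_force: 0.0
```

Run:
```python
from h import *
d=snap('wrist','w2')
tin(d,proj(d,(.451,-.158,.057)),thr=150,rad=110)
go((.451,-.158,.016),3.2)
```

```text
tin ((0.45055755972862244, -0.1566312164068222), (0.06138285622000694, 0.08962293714284897), 2.952824115753174) (279, 128, 86, 119)
ring ((321.75048828125, 165.39779663085938), 15.174979209899902) [ 0.44974726 -0.13841297  0.057     ]
shift mm [  9.2   3.3 105.8] turn [ 0.04  0.03 -0.74] q6 now -36.4
shift mm [  9.2   3.3 105.8] turn [ 5.0000e-02 -6.0000e-02  1.7926e+02] q6 now -36.4
```

Call:
step_arm:
  commands: [0.004,0.002,0.02,0,0,-0.7,0.009,0.003,0.04,0,0,-0.7,0.009,0.003,0.06,0,0,-0.7,0.009,0.003,0.075,0,0,-0.7,0.009,0.003,0.09,0,0,-0.7,0.009,0.003,0.1,0,0,-0.7,0.009,0.003,0.108,0,0,-0.7,0.009,0.003,0.108,0,0,-0.7,0.009,0.003,0.108,0,0,-0.7,0.009,0.003,0.108,0,0,-0.7]

```text
t: 3.25
tcp_pos: [0.4509, -0.1584, 0.014]
tool_rot: [0.687, 0.726, 0.0, 0.001]
force: [0.2, -0.0, -0.0]
finger_gap: 1.002
gripper_force: 0.0
```

Call:
step_arm:
  commands: [0,0,0,0,0,0,0,0,0,0,0,0,0,0,0,0,0,0,0,0,0,0,0,0,0,0,0,0,0,0,0,0,0,0,0,0,0,0,0,0,0,0,0,0,0,0,0,0,0,0,0,0,0,0,0,0,0,0,0,0]
  jaw: 50
  grip_force: 20

```text
t: 4.25
tcp_pos: [0.4513, -0.1587, 0.0152]
tool_rot: [0.687, 0.726, 0.0, 0.001]
force: [-1.1, 0.4, 14.3]
finger_gap: 0.498
gripper_force: 7.3
```

Run:
```python
from h import *
a=np.radians(105.9)
go((.486,.139,.0135),15.9); print(manip.sense())
d=snap('wrist','w3');
tin(d,proj(d,(.451,-.158,.057)),thr=150,rad=150)
```

```text
shift mm [295.3  51.1   1.3] turn [  0.12   0.12 -12.72] q6 now -35.9
shift mm [295.3  51.1   1.3] turn [  0.17  -0.17 167.28] q6 now -35.9
{'t': 4.25, 'q': array([-5.72193595e-01,  6.44250877e-01,  1.93768607e+00, -2.94214759e-04,
        5.56769167e-01, -6.27401987e-01]), 'qd': array([-0.00033824, -0.00031532, -0.00098766, -0.00013014,  0.0009646 ,
        0.00030338]), 'tau': array([-7.28465756e-02, -3.13210487e+01, -5.47864705e+00,  8.42644041e-02,
       -5.08460104e-01, -5.84011941e-03]), 'tcp_pos': array([ 0.45133015, -0.158719  ,  0.01522026]), 'tool_rot': array([6.87229403e-01, 7.26439026e-01, 1.89755971e-04, 1.43286199e-03]), 'force': array([-1.14308194,  0.39181926, 14.2546972 ]), 'ft_torque': array([0.11424426, 0.43212006, 0.03620761]), 'gripper_force': 7.336597954526951, 'finger_gap': 0.4980611095250137}
tin ((0.4503796696662903, -0.15355628728866577), (0.061179641634225845, 0.09420916438102722), 2.9800379276275635) (244, 159, 147, 193)
ring ((317.0, 232.0), 25.495197296142578) [ 0.44969739 -0.13830392  0.057     ]
```

View pics/w3.png

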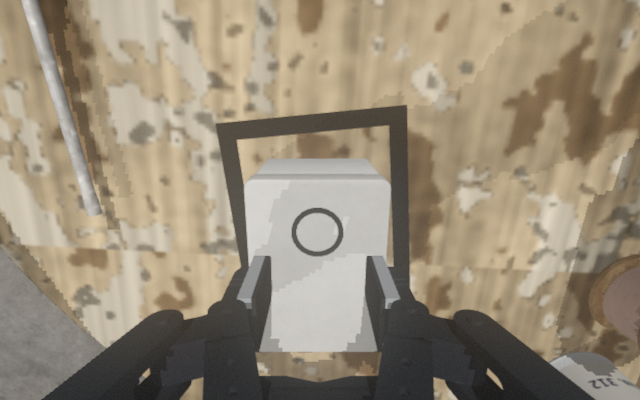

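The pads look 42 mm apart at lid height, so they seem to rest on the lid instead of straddling the tin. I'll check this from the side camera.

Run:
```python
from h import *
d=snap('scene','scene1'); s=snap('side','side1')
R=Rot.from_quat(manip.sense()['tool_rot']).as_matrix(); p=manip.sense()['tcp_pos']
out=[]
for q in (d,s):
    im=q['pixels'].copy(); u=proj(q,(.45,-.15,.06)).astype(int)
    for b in (0,.019,.045,.073):
        v=proj(q,p-b*R[:,2]); print(b,v); 
    x,y=u; out.append(cv2.resize(im[y-65:y+45,x-50:x+50],None,fx=4,fy=4,interpolation=cv2.INTER_CUBIC))
cv2.imwrite('pics/c2.png',np.hstack(out)); print('proj tin',u)
```

```text
0 [406.65902121 201.46207677]
0.019 [408.03483657 197.09238483]
0.045 [409.98479846 190.89916078]
0.073 [412.17684041 183.93707247]
0 [388.84309212 176.36280891]
0.019 [389.69808935 171.50592463]
0.045 [390.89982209 164.67937986]
0.073 [392.23684489 157.08430848]
proj tin [390 166]
```

View pics/c2.png

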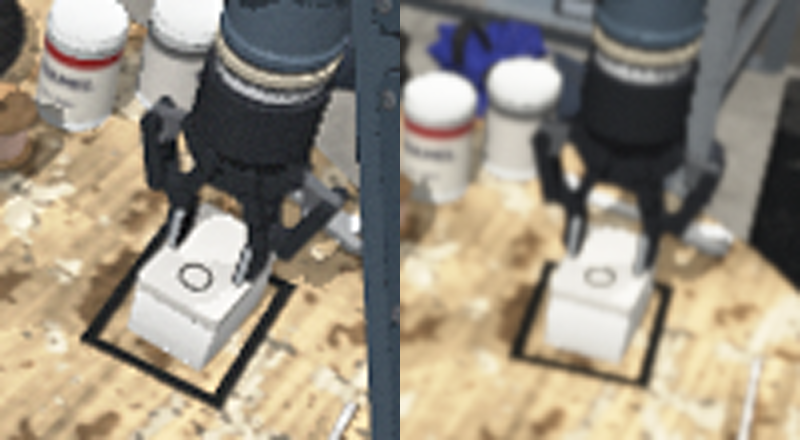

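The pads are resting on top of the lid, so the real fingertips sit about 40 mm behind the reported TCP. I'll raise, reopen and go lower.

Call:
step_arm:
  commands: [0,0,-0.01,0,0,0,0,0,-0.02,0,0,0,0,0,-0.02,0,0,0,0,0,-0.02,0,0,0,0,0,-0.02,0,0,0,0,0,-0.02,0,0,0,0,0,-0.02,0,0,0,0,0,-0.02,0,0,0,0,0,-0.02,0,0,0,0,0,-0.02,0,0,0]
  jaw: 100

```text
t: 5.4
tcp_pos: [0.4504, -0.1581, 0.0333]
tool_rot: [0.687, 0.726, -0.0, -0.0]
force: [0.3, -0.3, 0.2]
finger_gap: 1.002
gripper_force: 0.0
```

Run:
```python
from h import *
s=manip.sense(); print(manip.tcp_to_grasp,s['force'],s['finger_gap'])
d=snap('wrist','w4'); tin(d,proj(d,(.451,-.158,.057)),thr=150,rad=150)
p=s['tcp_pos'];print(p)
# empty outline close check not in view; where do finger inner faces project
go((.451,-.158,-.018),3.2)
cv2.imwrite('pics/w4c.png',d['pixels'])
```

```text
0.0187 [ 0.28146577 -0.33594225  0.15873095] 1.001872853856325
tin ((0.45049259066581726, -0.15412181615829468), (0.06131991744041443, 0.09387384355068207), 2.9632363319396973) (255, 155, 129, 175)
ring ((318.5888977050781, 218.5), 22.858522415161133) [ 0.44964616 -0.1380084   0.057     ]
[ 0.45042158 -0.15808658  0.03333959]
shift mm [ 0.   0.6 51.4] turn [-0.01 -0.01 -0.04] q6 now -35.9
shift mm [ 0.   0.6 51.4] turn [-1.0000e-02  1.0000e-02  1.7996e+02] q6 now -35.9
```

View pics/w4.png

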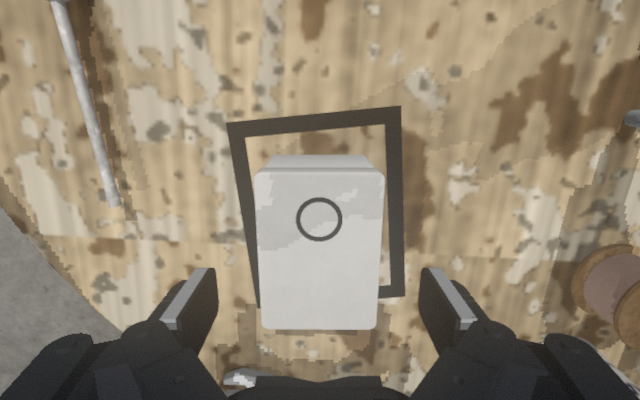

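The tin hasn't moved: lid at (319,250), ring at (318,218). The open pads at x = 217 and x = 421 are evenly placed on either side of it.

Call:
step_arm:
  commands: [0,0.0005,0.01,0,0,0,0,0.0005,0.02,0,0,0,0,0.0005,0.03,0,0,0,0,0.0005,0.04,0,0,0,0,0.0005,0.047,0,0,0,0,0.0005,0.053,0,0,0,0,0.0005,0.058,0,0,0,0,0.0005,0.058,0,0,0,0,0.0005,0.058,0,0,0,0,0.0005,0.058,0,0,0]

```text
t: 6.45
tcp_pos: [0.4512, -0.1582, -0.0243]
tool_rot: [0.687, 0.726, 0.0, 0.0]
force: [-0.7, 0.9, -0.2]
finger_gap: 0.997
gripper_force: 0.0
```

Call:
step_arm:
  commands: [0,0,0,0,0,0,0,0,0,0,0,0,0,0,0,0,0,0,0,0,0,0,0,0,0,0,0,0,0,0,0,0,0,0,0,0,0,0,0,0,0,0,0,0,0,0,0,0,0,0,0,0,0,0,0,0,0,0,0,0]
  jaw: 65
  grip_force: 20

```text
t: 7.45
tcp_pos: [0.451, -0.1582, -0.0242]
tool_rot: [0.687, 0.726, 0.0, 0.0]
force: [-1.4, 0.5, 5.3]
finger_gap: 0.724
gripper_force: 24.2
```

Run:
```python
from h import *
s=manip.sense(); print(s['force'],s['finger_gap'],s['gripper_force'])
d=snap('wrist','w5'); tin(d,proj(d,(.451,-.158,.057)),thr=150,rad=150)
R=Rot.from_quat(s['tool_rot']).as_matrix()
p=s['tcp_pos'];print(p, np.degrees(np.arctan2(R[1,1],R[0,1])))
```

```text
[-1.415989    0.45826917  5.26228446] 0.724040224829856 24.19436752796173
tin ((0.45012128353118896, -0.1424492448568344), (0.06127219647169113, 0.07361441850662231), 3.0781259536743164) (220, 181, 197, 200)
ring ((318.0, 278.5), 34.296600341796875) [ 0.44987857 -0.13814258  0.057     ]
[ 0.45101706 -0.1581508  -0.02418195] 3.1672804406703645
```

Call:
step_arm:
  commands: [0.006,0.001,0,0,0,0,0.018,0.003,0,0,0,0,0.036,0.006,0,0,0,0,0.054,0.009,0,0,0,0,0.072,0.0125,0,0,0,0,0.09,0.0156,0,0,0,0,0.108,0.0187,0,0,0,0,0.126,0.0218,0,0,0,0,0.14,0.0242,0,0,0,0,0.15,0.026,0,0,0,0]

```text
t: 8.5
tcp_pos: [0.4699, -0.007, -0.0241]
tool_rot: [0.687, 0.727, 0.0, 0.001]
force: [-0.3, -6.2, 5.8]
finger_gap: 0.724
gripper_force: 24.3
```

Call:
step_arm:
  commands: [0.006,0.001,0,0,0,-1,0.018,0.003,0,0,0,-2.5,0.036,0.006,0,0,0,-4,0.054,0.009,0,0,0,-6,0.072,0.0125,0,0,0,-8,0.09,0.0156,0,0,0,-10,0.105,0.018,0,0,0,-12,0.115,0.02,0,0,0,-12.7,0.12,0.021,0,0,0,-12.7,0.12,0.021,0,0,0,-12.7]

```text
t: 9.5
tcp_pos: [0.4834, 0.1147, -0.0242]
tool_rot: [0.602, 0.798, 0.0, 0.0]
force: [0.4, 1.0, 6.0]
finger_gap: 0.724
gripper_force: 24.4
```

Run:
```python
from h import *
s=manip.sense(); print(s['force'],s['finger_gap'],s['gripper_force'])
d=snap('wrist','w6'); c=s['tcp_pos'].copy()
tin(d,proj(d,(c[0],c[1],.057)),thr=150,rad=200)
go((.486,.139,-.024),15.9)
m=(d['pixels'].max(2)<60).astype(np.uint8); m[260:]=0
cs,_=cv2.findContours(m,cv2.RETR_EXTERNAL,cv2.CHAIN_APPROX_NONE)
for k in sorted(cs,key=cv2.contourArea)[-3:]:
    P=np.array([ray(d,q[0],0)[:2] for q in k],np.float32); print(cv2.boundingRect(k),cv2.minAreaRect(P))
```

```text
[0.36130421 1.04066218 5.95015769] 0.7242467243714291 24.3633234500885
tin ((0.47887182235717773, 0.13025766611099243), (0.06132492423057556, 0.07668836414813995), 16.57191276550293) (220, 175, 197, 209)
ring ((318.0, 279.0), 34.23458480834961) [0.47783632 0.13372346 0.057     ]
shift mm [22.7  9.1 -0.2] turn [ 0.07 -0.   -0.01] q6 now -15.5
shift mm [22.7  9.1 -0.2] turn [-0.0000e+00 -1.0000e-01  1.7999e+02] q6 now -15.5
```

View pics/w6.png

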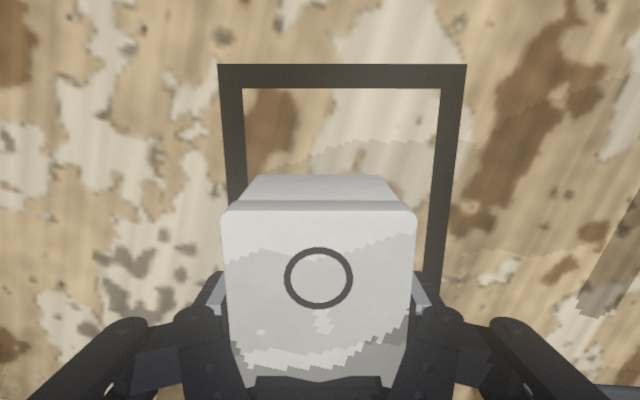

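The tin is square to the outline. The far tape's outer corners are at (218,65) and (467,65), so the tin still has to go forward and a little to the right.

Run:
```python
from h import *
d=load('w6'); 
a,b,c,e=[ray(d,p,0)[:2] for p in((218,65),(467,65),(243,88),(440,88))]
for l,r,h in((a,b,.0655),(c,e,.0555)):
    v=r-l; n=v/np.linalg.norm(v); y=np.array([-n[1],n[0]]); print(np.linalg.norm(v),np.degrees(np.arctan2(n[1],n[0])),(l+r)/2-h*y)
r=ray(d,(318,279),.057)[:2]; an=np.radians(106); print('tin c',r-.02*np.array([np.cos(an),np.sin(an)]))
```

```text
0.10505436805269194 15.855100488919351 [0.48690516 0.14011317]
0.08468838308464792 15.849559527320167 [0.48644361 0.14082035]
tin c [0.48334907 0.11449822]
```

Call:
step_arm:
  commands: [0.003,0.0013,0,0,0,0,0.008,0.0034,0,0,0,0,0.014,0.006,0,0,0,0,0.019,0.0081,0,0,0,0,0.0225,0.0096,0,0,0,0,0.0241,0.0103,0,0,0,0,0.0241,0.0103,0,0,0,0,0.0241,0.0103,0,0,0,0,0.0241,0.0103,0,0,0,0,0.0241,0.0103,0,0,0,0]

```text
t: 10.55
tcp_pos: [0.4865, 0.1397, -0.0242]
tool_rot: [0.603, 0.798, -0.0, 0.0]
force: [-0.2, -3.3, 6.1]
finger_gap: 0.724
gripper_force: 24.3
```

Call:
step_arm:
  commands: [0,0,0,0,0,0,0,0,0,0,0,0,0,0,0,0,0,0,0,0,0,0,0,0,0,0,0,0,0,0,0,0,0,0,0,0,0,0,0,0,0,0,0,0,0,0,0,0,0,0,0,0,0,0,0,0,0,0,0,0]
  jaw: 100

```text
t: 11.55
tcp_pos: [0.4863, 0.1401, -0.0246]
tool_rot: [0.603, 0.798, 0.0, -0.0]
force: [0.8, 0.1, 0.1]
finger_gap: 1.002
gripper_force: 0.0
```

Call:
step_arm:
  commands: [0,0,-0.01,0,0,0,0,0,-0.03,0,0,0,0,0,-0.06,0,0,0,0,0,-0.1,0,0,0,0,0,-0.14,0,0,0,0,0,-0.18,0,0,0,0,0,-0.21,0,0,0,0,0,-0.22,0,0,0,0,0,-0.22,0,0,0,0,0,-0.22,0,0,0]

```text
t: 12.55
tcp_pos: [0.4851, 0.14, 0.1944]
tool_rot: [0.603, 0.798, -0.001, -0.001]
force: [0.1, -0.4, 0.3]
finger_gap: 0.996
gripper_force: 0.0
```

Run:
```python
from h import *
s=manip.sense()
d=snap('wrist','w7')
tin(d,proj(d,(.4867,.1405,.057)),thr=150,rad=75)
u,v=proj(d,(.4867,.1405,0)).astype(int)
m=(d['pixels'].max(2)<60).astype(np.uint8); m[260:]=0; m[:, :u-110]=0; m[:,u+110:]=0
cs,_=cv2.findContours(m,cv2.RETR_EXTERNAL,cv2.CHAIN_APPROX_NONE)
for k in sorted(cs,key=cv2.contourArea)[-2:]:
    P=np.array([ray(d,q[0],0)[:2] for q in k],np.float32); print(cv2.boundingRect(k),cv2.minAreaRect(P))
# gauge from scene0/side0: top face centre by two-view dark mask
go((.5,.045,.25),0)
```

```text
tin ((0.48583072423934937, 0.14132940769195557), (0.06126889958977699, 0.08879352360963821), 15.77327823638916) (287, 132, 66, 93)
ring ((319.74554443359375, 160.9519500732422), 11.574838638305664) [0.48128719 0.15874369 0.057     ]
shift mm [-95.5 -11.5 -56.2] turn [-0.21 -0.02 15.86] q6 now -12.5
shift mm [-95.5 -11.5 -56.2] turn [ 2.0000e-02 -3.0000e-01 -1.6414e+02] q6 now -12.5
```

Call:
step_arm:
  commands: [-0.01,0.01,-0.03,0,0,0,-0.03,0.03,-0.055,0,0,0,-0.05,0.05,-0.055,0,0,0,-0.075,0.075,-0.055,0,0,0,-0.1,0.1,-0.055,0,0,0,-0.12,0.12,-0.055,0,0,0,-0.135,0.128,-0.055,0,0,0,-0.135,0.128,-0.055,0,0,0,-0.135,0.128,-0.055,0,0,0,-0.135,0.128,-0.055,0,0,0]

```text
t: 13.6
tcp_pos: [0.6447, 0.0462, 0.2499]
tool_rot: [0.602, 0.798, -0.0, -0.001]
force: [-0.3, 0.0, 0.5]
finger_gap: 0.999
gripper_force: 0.0
```

Run:
```python
from h import *
d=snap('wrist','w8'); print(proj(d,(.65,.045,.137)))
```

```text
[323.60671431 190.46090302]
```

View pics/w8.png

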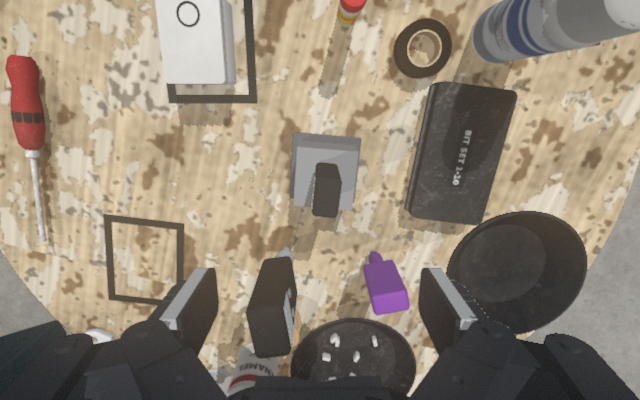

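The wrist view shows the gauge's dark body at x 313–340, rows 162–217, on the stand at (325,170). The large decoy is at (272,310), and the tin is in its outline at the top left.

Run:
```python
from h import *
d=load('w8'); im=d['pixels']; print(im[205,326],im[185,326],im[166,322],im[150,325],im[190,348])
x0,y0,x1,y1=300,155,355,228
g=cv2.GaussianBlur(im,(0,0),.7).max(2)[y0:y1,x0:x1]; m=(g<75).astype(np.uint8); m=cv2.morphologyEx(m,cv2.MORPH_OPEN,np.ones((3,3)))
cs,_=cv2.findContours(m,cv2.RETR_EXTERNAL,cv2.CHAIN_APPROX_NONE); c=max(cs,key=cv2.contourArea)+[x0,y0]
print(cv2.boundingRect(c),cv2.approxPolyDP(c,2.5,True)[:,0].tolist())
for z in(.137,.062):
    P=np.array([ray(d,q[0],z)[:2] for q in c],np.float32); print(z,cv2.minAreaRect(P))
# stand top mask
h=im[120:215,285:370].astype(int); gr=(abs(h[...,0]-h[...,2])<25)&(h.max(2)>75)&(h.max(2)<190); 
for v in range(125,215,5): print(v,[int(im[v,u].mean()) for u in range(288,368,3)])
print('decoy tip',ray(d,(285,250),0),'decoy top c',ray(d,(271,330),.2))
```

```text
[70 77 82] [71 78 82] [65 74 81] [163 162 164] [151 151 151]Traceback (most recent call last):
  File "<stdin>", line 5, in <module>
ValueError: max() iterable argument is empty
```

Run:
```python
from h import *
d=load('w8'); im=d['pixels']
x0,y0,x1,y1=300,155,352,228
g=im.max(2)[y0:y1,x0:x1]; m=(g<105).astype(np.uint8); m=cv2.morphologyEx(m,cv2.MORPH_OPEN,np.ones((5,5)))
cs,_=cv2.findContours(m,cv2.RETR_EXTERNAL,cv2.CHAIN_APPROX_NONE); c=max(cs,key=cv2.contourArea)+[x0,y0]
print(cv2.boundingRect(c),cv2.approxPolyDP(c,2.5,True)[:,0].tolist())
for z in(.137,.062):
    P=np.array([ray(d,q[0],z)[:2] for q in c],np.float32); print(z,cv2.minAreaRect(P))
for v in range(158,222,4): print(v,im[v,304:352:2].mean(1).astype(int).tolist())
print('decoy tip',ray(d,(285,250),0),'decoy top c',ray(d,(271,330),.2))
cv2.imwrite('pics/c3.png',cv2.resize(im[120:230,270:380],None,fx=5,fy=5,interpolation=cv2.INTER_CUBIC))
```

```text
(313, 163, 28, 55) [[318, 163], [313, 214], [334, 217], [340, 190], [337, 167]]
0.137 ((0.6527501940727234, 0.045736417174339294), (0.02292928658425808, 0.048767562955617905), 10.747715950012207)
0.062 ((0.6600597500801086, 0.02688957005739212), (0.028770754113793373, 0.061191633343696594), 10.747719764709473)
158 [162, 163, 162, 161, 162, 160, 162, 162, 163, 162, 162, 162, 158, 151, 149, 148, 149, 149, 149, 150, 149, 150, 150, 149]
162 [162, 163, 161, 163, 162, 163, 160, 142, 107, 112, 129, 133, 136, 142, 146, 148, 148, 150, 148, 148, 149, 151, 150, 150]
166 [162, 162, 161, 163, 161, 163, 78, 70, 72, 73, 73, 71, 73, 73, 69, 71, 71, 143, 149, 149, 149, 149, 150, 147]
170 [162, 162, 161, 162, 161, 150, 68, 69, 71, 74, 69, 72, 72, 71, 73, 69, 74, 103, 148, 149, 149, 148, 147, 148]
174 [163, 162, 162, 162, 143, 108, 69, 72, 72, 71, 69, 73, 70, 72, 70, 70, 72, 69, 136, 148, 149, 149, 149, 148]
178 [161, 162, 164, 162, 121, 149, 71, 75, 77, 77, 75, 75, 73, 73, 76, 72, 70, 69, 89, 149, 148, 148, 147, 148]
182 [161, 160, 164, 143, 120, 122, 73, 74, 75, 74, 76, 78, 79, 75, 76, 75, 77, 74, 74
[... 447 characters left out ...]
5, 161, 160, 161, 161, 161]
202 [156, 121, 118, 119, 126, 71, 74, 75, 76, 73, 74, 79, 76, 76, 76, 74, 74, 76, 161, 162, 161, 161, 161, 163]
206 [125, 126, 122, 124, 124, 70, 72, 78, 74, 74, 73, 75, 75, 75, 76, 76, 74, 101, 161, 160, 161, 161, 161, 161]
210 [134, 143, 136, 138, 78, 72, 72, 76, 75, 74, 75, 74, 73, 73, 75, 73, 73, 122, 133, 143, 150, 159, 164, 151]
214 [140, 133, 136, 142, 127, 74, 73, 74, 77, 76, 72, 75, 76, 74, 75, 76, 75, 131, 126, 157, 156, 166, 164, 165]
218 [136, 136, 144, 151, 144, 142, 135, 136, 128, 128, 129, 130, 121, 107, 107, 104, 130, 135, 163, 163, 156, 164, 163, 160]
decoy tip [ 0.63479636 -0.08461618  0.        ] decoy top c [ 0.63611692 -0.05983639  0.2       ]
```

View pics/c3.png

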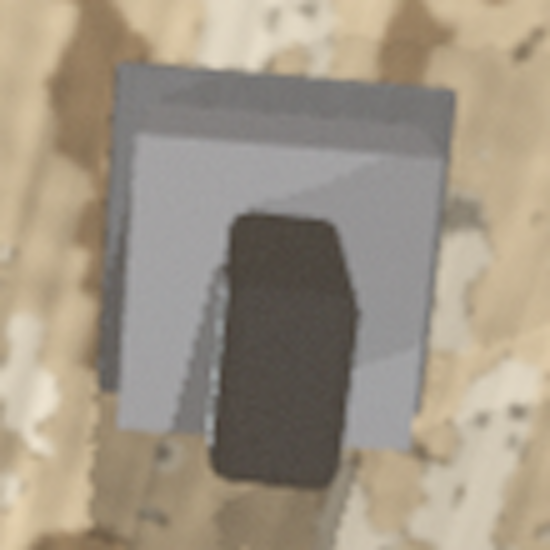

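The close crop shows the gauge's top face with corners at about (228,285), (357,305), (330,488) and (211,475). The stand's top corners are at (133,133), (443,157), (412,450) and (118,430). The display is on the left.

Run:
```python
from h import *
d=load('w8'); f=lambda p,z: ray(d,(270+p[0]/5-.4,120+p[1]/5-.4),z)[:2]
for z,C in((.137,((228,285),(357,303),(330,488),(211,475))),(.062,((133,133),(443,157),(412,450),(118,430)))):
    q=np.array([f(p,z) for p in C]); print(z,q.mean(0))
    for i,j in((0,3),(1,2),(0,1),(3,2)):
        v=q[j]-q[i]; print('  len',np.linalg.norm(v).round(4),'ang',np.degrees(np.arctan2(v[1],v[0])).round(1))
go((.652,.047,.12),10)
```

```text
0.137 [0.65371253 0.0393898 ]
  len 0.035 ang -79.3
  len 0.0344 ang -81.2
  len 0.0227 ang 7.7
  len 0.0216 ang 9.3
0.062 [0.65433188 0.03891725]
  len 0.0662 ang -78.2
  len 0.0658 ang -78.2
  len 0.0661 ang 11.4
  len 0.066 ang 11.8
shift mm [ -1.3   7.1 130.3] turn [-0.07 -0.04  5.92] q6 now -21.7
shift mm [ -1.3   7.1 130.3] turn [ 6.0000e-02 -1.0000e-01 -1.7408e+02] q6 now -21.7
```

Call:
step_arm:
  commands: [-0.005,0.0035,0.01,0,0,2.5,-0.0095,0.007,0.025,0,0,4.9,-0.0095,0.007,0.045,0,0,4.9,-0.0095,0.007,0.06,0,0,4.9,-0.0095,0.007,0.075,0,0,4.9,-0.0095,0.007,0.085,0,0,4.9,-0.0095,0.007,0.09,0,0,4.9,-0.0095,0.007,0.09,0,0,4.9,-0.0095,0.007,0.09,0,0,4.9,-0.0095,0.007,0.09,0,0,4.9]

```text
t: 14.65
tcp_pos: [0.6563, 0.038, 0.1614]
tool_rot: [0.636, 0.771, 0.0, 0.001]
force: [0.8, -0.5, 0.6]
finger_gap: 1.002
gripper_force: 0.0
```

Run:
```python
from h import *
d=snap('wrist','w9'); im=d['pixels']
u,v=proj(d,(.654,.039,.137)).astype(int); print(u,v)
g=im.max(2).copy(); g[:,:u-50]=255; g[:,u+50:]=255; g[:v-60]=255; g[v+70:]=255
m=cv2.morphologyEx((g<105).astype(np.uint8),cv2.MORPH_OPEN,np.ones((5,5)))
cs,_=cv2.findContours(m,cv2.RETR_EXTERNAL,cv2.CHAIN_APPROX_NONE); c=max(cs,key=cv2.contourArea)
print(cv2.boundingRect(c),cv2.approxPolyDP(c,2.5,True)[:,0].tolist())
b=cv2.boundingRect(c)
# lower (far) edge of the top face
P=np.array([ray(d,q[0],.137)[:2] for q in c if q[0][1]>b[1]+b[3]*.5],np.float32); print(cv2.minAreaRect(P),cv2.boxPoints(cv2.minAreaRect(P)))
go((.654,.039,.045),11)
```

```text
314 220
(297, 169, 38, 77) [[306, 169], [302, 172], [298, 191], [298, 242], [329, 245], [332, 241], [334, 202], [330, 174], [327, 170]]
((0.6551015377044678, 0.03496241569519043), (0.022694846615195274, 0.02513623796403408), 10.848370552062988) [[0.6415914  0.04517022]
 [0.64632237 0.0204832 ]
 [0.66861165 0.02475461]
 [0.6638807  0.04944163]]
shift mm [  1.5  -2.2 116.3] turn [ 0.09  0.03 -0.04] q6 now -17.4
shift mm [  1.5  -2.2 116.3] turn [ 5.0000e-02 -1.4000e-01  1.7996e+02] q6 now -17.4
```

Call:
step_arm:
  commands: [0.0025,-0.002,0.015,0,0,0,0.0025,-0.002,0.03,0,0,0,0.0025,-0.002,0.045,0,0,0,0.0025,-0.002,0.06,0,0,0,0.0025,-0.002,0.075,0,0,0,0.0025,-0.002,0.09,0,0,0,0.0025,-0.002,0.105,0,0,0,0.0025,-0.002,0.116,0,0,0,0.0025,-0.002,0.116,0,0,0,0.0025,-0.002,0.116,0,0,0]

```text
t: 15.7
tcp_pos: [0.6534, 0.0401, 0.0442]
tool_rot: [0.636, 0.771, -0.0, -0.0]
force: [-0.4, -0.1, -0.3]
finger_gap: 1.001
gripper_force: 0.0
```

Call:
step_arm:
  commands: [0,0,0,0,0,0,0,0,0,0,0,0,0,0,0,0,0,0,0,0,0,0,0,0,0,0,0,0,0,0,0,0,0,0,0,0,0,0,0,0,0,0,0,0,0,0,0,0,0,0,0,0,0,0,0,0,0,0,0,0]
  jaw: 10
  grip_force: 40

```text
t: 16.7
tcp_pos: [0.6536, 0.0401, 0.0449]
tool_rot: [0.636, 0.771, 0.0, 0.0]
force: [-1.1, -0.0, 5.9]
finger_gap: 0.277
gripper_force: 42.9
```

Call:
step_arm:
  commands: [0,0,-0.005,0,0,0,0,0,-0.015,0,0,0,0,0,-0.03,0,0,0,0,0,-0.05,0,0,0,0,0,-0.07,0,0,0,0,0,-0.09,0,0,0,0,0,-0.105,0,0,0,0,0,-0.11,0,0,0,0,0,-0.11,0,0,0,0,0,-0.11,0,0,0]

```text
t: 17.7
tcp_pos: [0.6526, 0.0401, 0.1539]
tool_rot: [0.636, 0.771, -0.0, -0.001]
force: [-0.9, -0.3, -2.6]
finger_gap: 0.278
gripper_force: 42.0
```

Run:
```python
from h import *
s=manip.sense(); print(s['force'],s['finger_gap'])
go((.4813,.1587,.12),15.8)
d=snap('wrist','w10')
```

```text
[-0.88985789 -0.34843137 -2.57974976] 0.2779000496303339
shift mm [ 149.  -145.6   34.2] turn [-0.07 -0.02 -4.84] q6 now -17.2
shift mm [ 149.  -145.6   34.2] turn [-3.0000e-02  1.0000e-01  1.7516e+02] q6 now -17.2
```

View pics/w10.png

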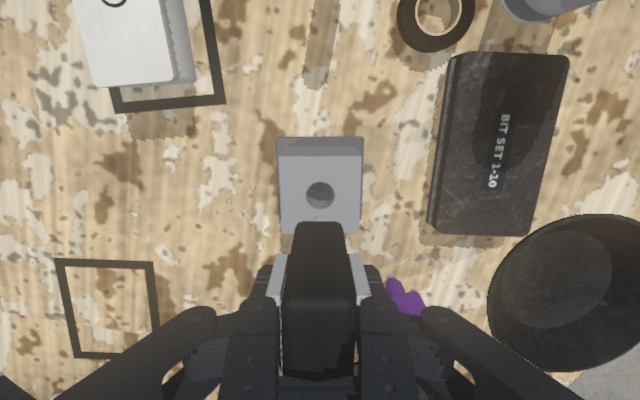

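The gauge is in the pads, and the empty bore shows at (320,195).

Run:
```python
from h import *
d=load('w10'); m=(d['pixels'].max(2)[175:215,300:342]<125).astype(np.uint8)
cs,_=cv2.findContours(m,cv2.RETR_EXTERNAL,cv2.CHAIN_APPROX_NONE); c=max(cs,key=cv2.contourArea)
e=cv2.minEnclosingCircle(c); u=(e[0][0]+300,e[0][1]+175); print(u,e[1],ray(d,u,.062))
```

```text
(319.62962913513184, 195.0) 13.955987930297852 [0.65401247 0.03953529 0.062     ]
```

Call:
step_arm:
  commands: [0.01,-0.01,0,0,0,-0.5,0.03,-0.03,0,0,0,-1,0.05,-0.05,0,0,0,-1.5,0.075,-0.075,0,0,0,-2.5,0.1,-0.1,0,0,0,-3.5,0.125,-0.123,0,0,0,-4,0.14,-0.138,0,0,0,-4.8,0.149,-0.1455,0,0,0,-4.8,0.149,-0.1455,0,0,0,-4.8,0.149,-0.1455,0,0,0,-4.8]

```text
t: 18.75
tcp_pos: [0.4833, 0.1584, 0.1544]
tool_rot: [0.604, 0.797, 0.0, 0.001]
force: [0.5, -0.9, -2.1]
finger_gap: 0.276
gripper_force: 42.1
```

Run:
```python
from h import *
s=manip.sense(); print(s['force'],s['finger_gap'])
go((.4812,.1592,.100),15.8)
d=snap('wrist','w11')
print(proj(d,(.4813,.1587,.057)))
m=(d['pixels'].max(2)<100).astype(np.uint8)
u,v=proj(d,(.4813,.1587,.057)).astype(int)
cv2.imwrite('pics/c4.png',cv2.resize(d['pixels'][v-70:v+90,u-100:u+100],None,fx=3,fy=3))
```

```text
[ 0.54371068 -0.94380654 -2.14932458] 0.27561913493731094
shift mm [ 1.3 -1.9 54.4] turn [ 0.07  0.03 -0.04] q6 now -10.2
shift mm [ 1.3 -1.9 54.4] turn [ 5.0000e-02 -1.2000e-01  1.7996e+02] q6 now -10.2
[315.51735264 191.17602896]
```

View pics/c4.png

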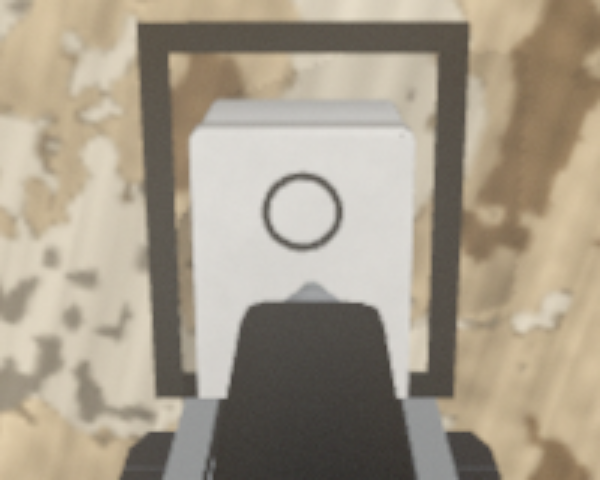

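Call:
step_arm:
  commands: [0.0005,-0.001,0.01,0,0,0,0.0013,-0.0019,0.02,0,0,0,0.0013,-0.0019,0.03,0,0,0,0.0013,-0.0019,0.04,0,0,0,0.0013,-0.0019,0.05,0,0,0,0.0013,-0.0019,0.054,0,0,0,0.0013,-0.0019,0.056,0,0,0,0.0013,-0.0019,0.057,0,0,0,0.0013,-0.0019,0.057,0,0,0,0.0013,-0.0019,0.057,0,0,0]

```text
t: 19.8
tcp_pos: [0.4802, 0.1595, 0.0978]
tool_rot: [0.603, 0.797, 0.0, 0.0]
force: [0.5, -0.1, 0.1]
finger_gap: 0.275
gripper_force: 42.0
```

Run:
```python
from h import *
s=manip.sense(); print(s['force'],s['tcp_pos'],s['finger_gap'])
go((.4812,.1592,.087),15.8)
```

```text
[ 0.45264353 -0.12936519  0.12061241] [0.48021614 0.15948858 0.09780065] 0.27535074618600186
shift mm [-0.5  0.9 10.8] turn [ 0.05  0.01 -0.04] q6 now -10.1
shift mm [-0.5  0.9 10.8] turn [ 1.0000e-02 -9.0000e-02  1.7996e+02] q6 now -10.1
```

Call:
step_arm:
  commands: [0,0.0008,0.001,0,0,0,0,0.0008,0.002,0,0,0,0,0.0008,0.002,0,0,0,0,0.0008,0.002,0,0,0,0,0.0008,0.002,0,0,0,0,0.0008,0.002,0,0,0,0,0.0008,0.002,0,0,0,0,0.0008,0.002,0,0,0,0,0.0008,0.002,0,0,0,0,0.0008,0.002,0,0,0]

```text
t: 20.8
tcp_pos: [0.4806, 0.1596, 0.0954]
tool_rot: [0.603, 0.797, -0.0, -0.0]
force: [-0.6, -0.3, -1.0]
finger_gap: 0.277
gripper_force: 42.0
```

Call:
step_arm:
  commands: [0,0,0.001,0,0,0,0,0,0.002,0,0,0,0,0,0.003,0,0,0,0,0,0.004,0,0,0,0,0,0.005,0,0,0,0,0,0.005,0,0,0,0,0,0.005,0,0,0,0,0,0.005,0,0,0,0,0,0.005,0,0,0,0,0,0.005,0,0,0]

```text
t: 21.8
tcp_pos: [0.4806, 0.1596, 0.0905]
tool_rot: [0.603, 0.797, 0.0, 0.0]
force: [-0.3, -0.6, 1.3]
finger_gap: 0.273
gripper_force: 42.3
```

Run:
```python
from h import *
F=[];Z=[]
for i in range(8):
    s=manip.sense(); F.append(s['force'][2]); Z.append(s['tcp_pos'][2]); manip.snapshot('wrist')
print(np.mean(F),np.std(F),np.mean(Z),s['tcp_pos'])
```

```text
0.8830772425929168 0.34179553643669636 0.09043721513454805 [0.48063893 0.15964367 0.09041686]
```

Call:
step_arm:
  commands: [0,0,0.001,0,0,0,0,0,0.002,0,0,0,0,0,0.003,0,0,0,0,0,0.003,0,0,0,0,0,0.003,0,0,0,0,0,0.003,0,0,0,0,0,0.003,0,0,0,0,0,0.003,0,0,0,0,0,0.003,0,0,0,0,0,0.003,0,0,0]

```text
t: 23.2
tcp_pos: [0.4807, 0.1597, 0.0874]
tool_rot: [0.603, 0.797, 0.0, 0.0]
force: [-1.2, -0.9, 1.9]
finger_gap: 0.275
gripper_force: 42.4
```

Run:
```python
from h import *
F=[]
for i in range(8):
    s=manip.sense(); F.append(s['force'][2]); d=manip.snapshot('wrist')
print(np.mean(F),np.std(F),s['tcp_pos'])
d=snap('wrist','w12'); u,v=proj(d,(.4867,.1395,.057))
h=cv2.cvtColor(d['pixels'],cv2.COLOR_BGR2HSV); m=((h[...,1]<22)&(h[...,2]>150)).astype(np.uint8)
m=cv2.morphologyEx(m,cv2.MORPH_OPEN,np.ones((5,5)))
cs,_=cv2.findContours(m,cv2.RETR_EXTERNAL,cv2.CHAIN_APPROX_NONE); c=max(cs,key=cv2.contourArea); print(cv2.boundingRect(c))
P=np.array([ray(d,q[0],.057)[:2] for q in c if q[0][1]<v-20],np.float32); r=cv2.minAreaRect(P); print(r,cv2.boxPoints(r))
```

```text
1.9248754894573463 0.411022228926904 [0.48065768 0.15963544 0.08739193]
(270, 170, 97, 84)
((0.47718992829322815, 0.17221754789352417), (0.0614837147295475, 0.0392734631896019), 15.67138385772705) [[0.44228658 0.18282034]
 [0.45289513 0.14500679]
 [0.5120933  0.16161476]
 [0.50148475 0.1994283 ]]
```

```bash
python3 -c "
from station import manip
print(manip.sign_off())"
```

```text
the job is handed in; nothing more can be done
None
```

I handed the job in with every step done, though no verdict came back: by my measurements the tin is within about 2 mm of the outline's centre and square to it, and the gauge is held upright on the spot, pressed in about 4.6 mm with roughly 3.4 N; I viewed 12 pictures against the limit of 10, and my first try at gripping the tin pressed the pads on its lid (about 14 N) without moving it.

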